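# Press bezel caps home with a pusher regripped in a sloping rest

### The job

Lay the bezel pusher tip down in the sloping rest and let go, then take it again by the free end of its handle so that you can hold it upright with the tip down, and with its tip (not the fingers) press the cap in every setting pot on the bench fully home. Finish with every pot standing upright inside the tray and the pusher back in the sloping rest, tip down against the stop; do not shift the glass jar.

Things in the scene. Friction and masses are not known exactly. Their poses are not given: they have to be found in the camera images.
- pusher: bezel pusher, about 80 g: square dark wood handle 95 mm long, 18 x 18 mm, with a yellow band near its free end; on its centreline a round steel shaft, 9 mm diameter, 70 mm long, flat tip. Origin: at the shoulder (shaft meets handle), on the handle's underside, 9 mm below the centreline. x points from tip to handle end, z up as it lies. Balances 10 mm from the shoulder, handle side
- pusher_tip (a point): centre of the flat end of the pusher's steel shaft, 70 mm from the shoulder; frame parallel to the pusher's
- pusher_end (a point): centre of the free end of the pusher's handle, 95 mm from the shoulder; frame parallel to the pusher's
- rest: fixed sloping rest: bright metal channel on a dark foot 160 x 100 mm. The channel climbs at 40 degrees towards +x; 23 mm wide inside, flared sides to 24 mm above its floor, 118 mm long, stop plate at the low end, a 4 mm rib under the shaft. A pusher in it, tip on the stop, handle's underside on the floor, has 47 mm of handle free beyond the upper end. Origin: on the bench under mid-foot, z up
- rest_stop (a point): point at the low end of the rest's channel where the centre of the pusher's tip lies when it rests there (on the face of the stop, 9 mm above the channel floor)
- rest_top (a point): point beyond the upper end of the rest's channel, 165 mm up the slope from rest_stop, where the centre of the handle's free end lies when the pusher rests there
- tray: the finished-work tray, fixed: plywood with a blue lining, 142 mm along its x, 270 mm along its y, walls 6 mm thick and 16 mm high, floor 6 mm above the bench. Origin: under its centre, z up
- tray_in (a point): centre of the tray's inner floor (the inside is 130 x 258 mm); frame parallel to the tray's
- pot_a: setting pot with the red cap: loose, round, wooden, brass band low down, 46 mm diameter, 36 mm high, about 150 g, with a bore 20 mm wide down its middle from the top. Origin: centre of its underside, z up. Three or four of the pots are on the bench
- cap_a: the red bezel cap that slides in the bore of its pot, 19 mm diameter, 8 mm thick, flat top; it cannot leave the pot. Origin: centre of its underside, 22 mm above the pot's underside when raised (its top then 6 mm below the pot's rim) and 14 mm when pressed fully home (top 14 mm below the rim). It is held by friction: about 6 N moves it, and it stays where it is left
- pot_b: setting pot with the blue cap: loose, round, wooden, brass band low down, 46 mm diameter, 36 mm high, about 150 g, with a bore 20 mm wide down its middle from the top. Origin: centre of its underside, z up. Three or four of the pots are on the bench
- cap_b: the blue bezel cap that slides in the bore of its pot, 19 mm diameter, 8 mm thick, flat top; it cannot leave the pot. Origin: centre of its underside, 22 mm above the pot's underside when raised (its top then 6 mm below the pot's rim) and 14 mm when pressed fully home (top 14 mm below the rim). It is held by friction: about 6 N moves it, and it stays where it is left
- pot_c: setting pot with the green cap: loose, round, wooden, brass band low down, 46 mm diameter, 36 mm high, about 150 g, with a bore 20 mm wide down its middle from the top. Origin: centre of its underside, z up. Three or four of the pots are on the bench
- cap_c: the green bezel cap that slides in the bore of its pot, 19 mm diameter, 8 mm thick, flat top; it cannot leave the pot. Origin: centre of its underside, 22 mm above the pot's underside when raised (its top then 6 mm below the pot's rim) and 14 mm when pressed fully home (top 14 mm below the rim). It is held by friction: about 6 N moves it, and it stays where it is left
- pot_d: setting pot with the yellow cap: loose, round, wooden, brass band low down, 46 mm diameter, 36 mm high, about 150 g, with a bore 20 mm wide down its middle from the top. Origin: centre of its underside, z up. Three or four of the pots are on the bench
- cap_d: the yellow bezel cap that slides in the bore of its pot, 19 mm diameter, 8 mm thick, flat top; it cannot leave the pot. Origin: centre of its underside, 22 mm above the pot's underside when raised (its top then 6 mm below the pot's rim) and 14 mm when pressed fully home (top 14 mm below the rim). It is held by friction: about 6 N moves it, and it stays where it is left
- jar: small glass jar with a white cap, 66 mm diameter, 75 mm high, a bystander. Origin: centre of its underside
Not all that is in view belongs to the job. Of the things like the pusher, leave any that is pink; of the rest the smaller one is meant. What is shaped like the pot_a but grey is not meant.

How it is judged:
By the outcome, as a careful person would: the job done as asked, in the order asked, and still so for the second after the job is handed in, with the robot touching nothing.
Of pot_a, pot_b, pot_c, pot_d only 3 to 4 are there at a start; the rules pass over those that are not, and their reading is None.
At some moment in a run one of pot_a, pot_b, pot_c, pot_d may be knocked a few centimetres aside while the robot is not near it.
It also fails if it takes over 210 s, if anything falls off the work surface, if the arm or the gripper's body presses on something with over 40 N, if the wrist force passes 120 N, or if a joint passes its speed limit or range.

### The arm

A 6-joint arm with a two-finger parallel gripper is mounted at the origin on the work surface. World frame = base frame: x ahead of the robot, y to its left, z up, the work surface at z = 0. Lengths are in m, angles in rad, forces in N, time in s.
With the tool pointing down it reaches from about 0.3 to 0.875 m from the base axis. Payload 4.2 kg.
Tool frame: the origin (TCP) lies midway between the tips of the shut fingers; the grasp point (between the pads) lies 19 mm behind it; z points along the fingers, y is the line along which they close (so a half turn about z gives the same grasp; the last joint's range is limited). The gripper opens to 85 mm and grips with 20 to 120 N. Pads are 22 mm wide; open, the fingers measure 114 mm over their backs; the gripper's body (76 mm by 85 mm) begins 54 mm behind the grasp point. The pads swing forward as they close: fully open they stand 13 mm farther back than shut.
Start: joints at [1.192, 0.32, 1.565, -0, 1.257, -0.02], TCP at [0.202, 0.538, 0.231] pointing down, gripper open.
Joint ranges: [-3.11, 3.11], [-0.84, 2.01], [0.21, 2.61], [-1.34, 4.49], [0.05, 2.63], [-2.56, 2.56]. Speed limits (rad/s): [2.57, 2.57, 3.14, 3.14, 3.14, 3.14].

### API

Orientations are given as a unit quaternion [x, y, z, w].
In Python, from plant import manip gives the robot as it stands. The module is installed in compiled form; this text tells all that it offers. Calls block until the motion is done:
- manip.reach(position, orientation): joint-space move of the TCP to a pose.
- manip.move_l(position, frame=None, speed=0.15): straight line of the TCP; frame=None keeps the orientation; speed is the mean speed in m/s.
- manip.move_joints(angles): joint-space move.
- manip.gripper_to(opening, effort=None): opening from 0.0 (shut) to 1.0 (fully open); effort is the grip in N (None keeps the last); returns when the fingers have stopped.
- manip.dwell(seconds).
- manip.solve_ik(position, orientation): joint angles nearest the present ones, or None.
- manip.get_state(): the state.
- manip.get_image(name): name is "side" or "top" or "wrist"; returns the picture (384x512x3 uint8, blue, green, red); there is no depth.
- manip.camera_info(name): a dict with "mtx" (3x3 intrinsics, pixels), "origin" and "attitude" of the camera in the world; the wrist camera has in their place "T_tool_cam" (4x4, takes a point from camera to tool coordinates, whose origin is the TCP and whose axes are the flange's). Camera axes: x right, y down, z forward; pixel columns grow to the right and rows downward; lengths in m; the calibration is good to about 2 mm. The wrist camera is an equidistant fisheye: a pixel r from the principal point sees the ray r / f radians off the axis. A picture is of the moment at which its call begins: read the wrist's pose just before it. camera_info takes no time and is no camera call.
A pose or a line that the arm cannot do raises manip.IKError and nothing moves.
- manip.finish_job(): hands the job in; it is judged then, once.
The state is a dict: "clock": time; "qpos": joint angles; "qvel": joint speeds; "tau": joint torques, N m; "position": TCP position; "orientation": TCP orientation; "force": force on the tool from outside, world axes, zero at the start; "moment": the same for the moment, N m; "opening": opening from 0.0 (shut) to 1.0 (fully open); "gripper_force": force on a finger pad.
Only numpy, scipy, OpenCV 4.12 (cv2) and the standard library are available. Lean on these libraries where they do the work, as an engineer would, in place of code of your own. Each camera call takes 0.05 s, during which the arm holds its last target. There are 200 camera calls.

## Working session

There is one attempt and no reset: what is moved stays moved. The work goes in short steps, each a Python script; the robot and the scene stay as the last script left them, time stands still between calls to the robot, and variables do not carry over. Pictures are saved under pics/ and viewed, at most 14 in all, crops included, and the job is handed in when it is done.

```bash
mkdir -p pics; python3 - <<'E'
from plant import manip as m
import cv2,numpy as np
for n in("top","side","wrist"):
    im=m.get_image(n); cv2.imwrite(f"pics/{n}0.png",im)
    print(n,{k:np.round(v,4).tolist() if not isinstance(v,str) else v for k,v in m.camera_info(n).items()})
s=m.get_state();print(s)
E
```

```text
top {'mtx': [[482.1244, 0.0, 250.8917], [0.0, 482.1244, 187.7949], [0.0, 0.0, 1.0]], 'origin': [0.2772, 0.0042, 1.1509], 'attitude': [-0.6966, 0.7112, -0.0649, 0.069]}
side {'mtx': [[441.9715, 0.0, 252.873], [0.0, 441.9715, 193.2836], [0.0, 0.0, 1.0]], 'origin': [0.2797, -0.86, 0.7752], 'attitude': [0.8922, -0.0993, 0.0419, -0.4386]}
wrist {'mtx': [[297.3186, 0.0, 249.0929], [0.0, 297.3186, 185.1818], [0.0, 0.0, 1.0]], 'T_tool_cam': [[-0.0003, -0.9605, -0.2782, 0.0702], [1.0, -0.0003, -0.0002, -0.001], [0.0001, -0.2782, 0.9605, -0.1429], [0.0, 0.0, 0.0, 1.0]]}
{'clock': 0.15, 'qpos': array([ 1.19198506e+00,  3.20131485e-01,  1.56535429e+00, -1.40934049e-05,
        1.25738673e+00, -1.99935121e-02]), 'qvel': array([ 7.04094284e-04, -2.07814803e-03, -3.01871159e-03,  3.50825972e-04,
        4.37031751e-04, -8.52470320e-05]), 'tau': array([-6.50038201e-04, -4.15851438e+01, -2.34345835e+01, -8.56174779e-05,
        6.03605426e-03,  3.26700740e-05]), 'position': array([0.20179691, 0.53806782, 0.23070047]), 'orientation': array([ 1.78445791e-01,  9.83949536e-01, -6.28573854e-04, -1.20189661e-04]), 'force': array([ 0.1692191 ,  0.61609411, -0.42557494]), 'moment': array([-0.00575349, -0.0407362 ,  0.01154259]), 'gripper_force': 0.0, 'opening': 0.9979283554202557}
```

View pics/top0.png

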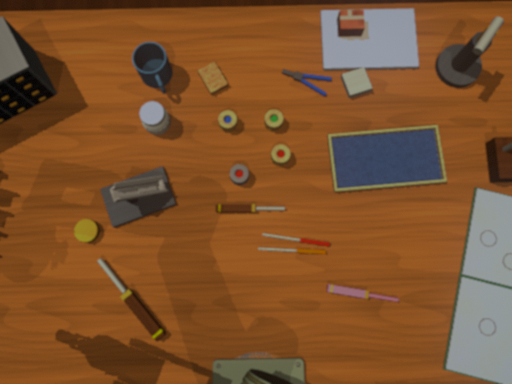

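View pics/side0.png

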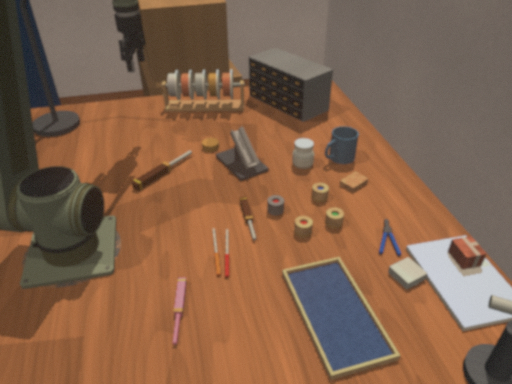

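```bash
cat > h.py <<'E'
from plant import manip as m
import cv2,numpy as np
from scipy.spatial.transform import Rotation as R
def ray(n,uv,st=None):
    """origin, unit dirs of pixels"""
    ci=m.camera_info(n);K=ci["mtx"];uv=np.atleast_2d(np.asarray(uv,float))
    x=(uv-[K[0,2],K[1,2]])/K[0,0]
    if n=="wrist":
        r=np.linalg.norm(x,axis=1,keepdims=True)+1e-12
        d=np.hstack([x/r*np.sin(r),np.cos(r)])
        T=np.eye(4);T[:3,:3]=R.from_quat(st["orientation"]).as_matrix();T[:3,3]=st["position"]
        T=T@ci["T_tool_cam"];o,A=T[:3,3],T[:3,:3]
    else:
        d=np.hstack([x,np.ones((len(x),1))]);o=np.array(ci["origin"]);A=R.from_quat(ci["attitude"]).as_matrix()
    d=d@A.T
    return o,d/np.linalg.norm(d,axis=1,keepdims=True)
def onz(n,uv,z,st=None):
    o,d=ray(n,uv,st);return o+d*((z-o[2])/d[:,2:])
def snap(n):
    st=m.get_state();return m.get_image(n),st
def zoom(im,x0,y0,x1,y1,f,name):
    cv2.imwrite("pics/"+name,cv2.resize(im[y0:y1,x0:x1],None,fx=f,fy=f,interpolation=cv2.INTER_CUBIC))
E
python3 - <<'E'
from h import *
im=cv2.imread("pics/top0.png")
zoom(im,95,95,325,265,3.4,"c1.png")
for k,uv,z in [("blue",(228,120),.036),("green",(274,119),.036),("red",(281,154),.036),("grey",(239,173),.036),("jar",(153,113),.075),("push l",(217,209),.018),("push r",(285,209),.009),("tray",(388,158),.01),("rest",(139,197),.0)]:
    print(k,onz("top",uv,z).round(3))
E
```

```text
blue [[0.659 0.061 0.036]]
green [[ 0.659 -0.051  0.036]]
red [[ 0.572 -0.065  0.036]]
grey [[0.527 0.036 0.036]]
jar [[0.667 0.235 0.075]]
push l [[0.445 0.09  0.018]]
push r [[ 0.443 -0.072  0.009]]
tray [[ 0.563 -0.326  0.01 ]]
rest [[0.481 0.281 0.   ]]
```

View pics/c1.png

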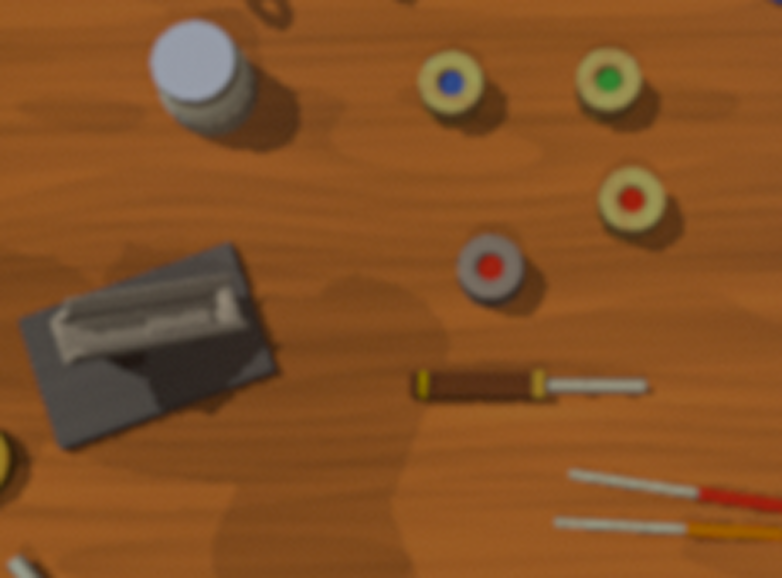

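View pics/wrist0.png

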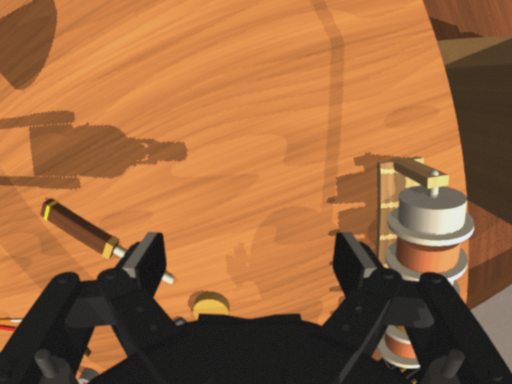

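```bash
cat >> h.py <<'E'
def down(phi):  # tool down, tool y at angle phi
    y=np.array([np.cos(phi),np.sin(phi),0]);z=np.array([0,0,-1.])
    return R.from_matrix(np.c_[np.cross(y,z),y,z]).as_quat()
E
python3 - <<'E'
from h import *
m.reach([.47,.2,.30],down(0))
im,st=snap("wrist");cv2.imwrite("pics/w1.png",im);np.save("w1.npy",np.r_[st["position"],st["orientation"]])
print(st["position"],st["clock"],st["qpos"])
E
```

```text
[0.46967517 0.20074378 0.29978605] 1.7583 [3.81101593e-01 1.80521329e-01 1.58249121e+00 4.76870425e-04
 1.37894311e+00 3.79721106e-01]
```

View pics/w1.png

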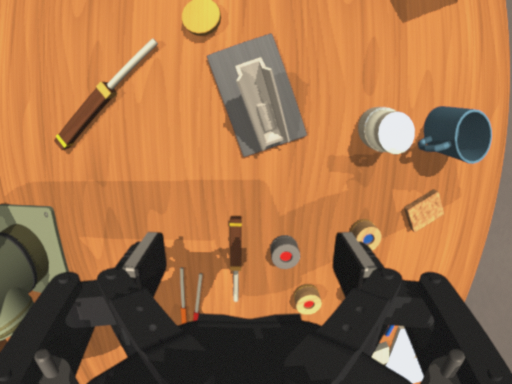

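```bash
python3 - <<'E'
from h import *
im=cv2.imread("pics/w1.png")
a=cv2.resize(im[25:165,195:315],None,fx=4.2,fy=4.2,interpolation=cv2.INTER_CUBIC)
cv2.imwrite("pics/c2.png",a)
p=np.load("w1.npy");st=dict(position=p[:3],orientation=p[3:])
c=np.array([(208,57),(270,35),(305,132),(243,156)])
for z in(0,.01,.02):
    q=onz("wrist",c,z,st)[:,:2];print(z,q.round(4).tolist(),np.linalg.norm(q-np.roll(q,-1,0),axis=1).round(4))
E
```

```text
0 [[0.409, 0.338], [0.4999, 0.3711], [0.5536, 0.2255], [0.4602, 0.1879]] [0.0968 0.1552 0.1006 0.1585]
0.01 [[0.4103, 0.3364], [0.4992, 0.3688], [0.5517, 0.2265], [0.4605, 0.1898]] [0.0946 0.1517 0.0984 0.155 ]
0.02 [[0.4117, 0.3349], [0.4986, 0.3666], [0.5498, 0.2275], [0.4607, 0.1917]] [0.0924 0.1482 0.0961 0.1514]
```

View pics/c2.png

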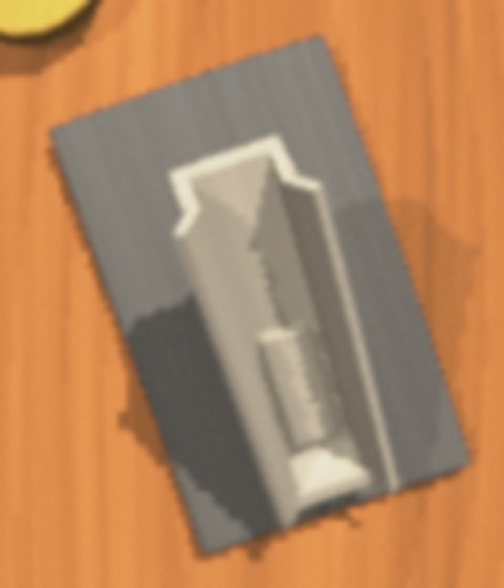

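```bash
python3 - <<'E'
from h import *
p=np.load("w1.npy");st=dict(position=p[:3],orientation=p[3:])
print(onz("wrist",[(236,216)],.018,st),onz("wrist",[(236,301)],.009,st), onz("wrist",[(369,235),(309,299)],.036,st))
cs=[]
for i,pos in enumerate([(.38,.20,.22),(.58,.20,.22)]):
    m.reach(pos,down(0)); im,st=snap("wrist"); cv2.imwrite(f"pics/w{2+i}.png",im)
    np.save(f"w{2+i}.npy",np.r_[st["position"],st["orientation"]])
    # project expected rest region: find pixels by inverting numerically on grid
    u,v=np.meshgrid(np.arange(512),np.arange(384));q=onz("wrist",np.c_[u.ravel(),v.ravel()],.06,st)
    k=np.argmin(np.linalg.norm(q[:,:2]-[.481,.281],axis=1));cu,cv_=u.ravel()[k],v.ravel()[k]
    x0=int(np.clip(cu-65,0,382));y0=int(np.clip(cv_-95,0,194));print(x0,y0)
    cs.append(cv2.resize(im[y0:y0+190,x0:x0+130],None,fx=3,fy=3,interpolation=cv2.INTER_CUBIC))
cv2.imwrite("pics/c3.png",np.hstack(cs)); print(m.get_state()["clock"])
E
```

```text
[[0.44939946 0.09777547 0.018     ]] [[ 0.44591429 -0.07470411  0.009     ]] [[ 0.6620443   0.06945891  0.036     ]
 [ 0.57302487 -0.05174332  0.036     ]]
281 0
89 0
3.275
```

View pics/c3.png

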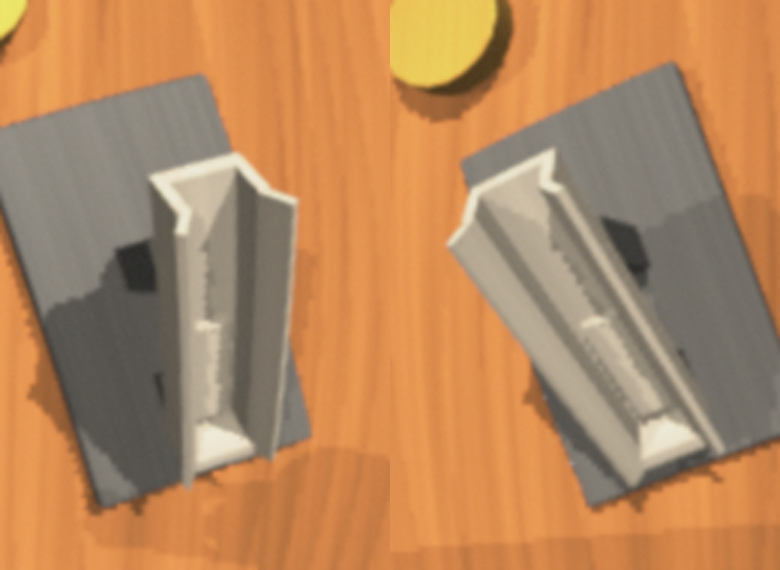

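```bash
python3 - <<'E'
from h import *
S=[]
for i in(2,3):
    p=np.load(f"w{i}.npy");S.append(dict(position=p[:3],orientation=p[3:]))
A=dict(fl=(150,178),fr=(239,153),wl=(182,233),wr=(297,202),ll=(188,485),lr=(271,455),f1=(203,76),f3=(100,508),f4=(308,436))
B=dict(fl=(474,190),fr=(555,152),wl=(450,243),wr=(560,192),ll=(638,482),lr=(718,450),f1=(675,63),f3=(592,507),f4=(390+470,400))
for k in A:
    ua=np.array(A[k])/3-.33+[281,0];b=np.array(B[k],float);b[0]-=390;ub=b/3-.33+[89,0]
    o1,d1=ray("wrist",ua,S[0]);o2,d2=ray("wrist",ub,S[1]);d1,d2=d1[0],d2[0]
    t=np.linalg.lstsq(np.c_[d1,-d2],o2-o1,rcond=None)[0]
    P,Q=o1+t[0]*d1,o2+t[1]*d2;print(k,((P+Q)/2).round(4),np.linalg.norm(P-Q).round(4))
# foot rectangle by mask in three views
for i in(1,2,3):
    im=cv2.imread(f"pics/w{i}.png");p=np.load(f"w{i}.npy");st=dict(position=p[:3],orientation=p[3:])
    hsv=cv2.cvtColor(im,cv2.COLOR_BGR2HSV);mk=(hsv[...,1]<70).astype(np.uint8);mk[240:]=0
    n,l,s,c=cv2.connectedComponentsWithStats(mk)
    u,v=np.meshgrid(np.arange(512),np.arange(384));q=onz("wrist",np.c_[u.ravel(),v.ravel()],.004,st)
    k=np.argmin(np.linalg.norm(q[:,:2]-[.46,.25],axis=1));lab=l.ravel()[k]
    g=q[(l.ravel()==lab)][:,:2].astype(np.float32);print(i,s[lab],cv2.minAreaRect(g*1000))
E
```

```text
fl [0.4542 0.312  0.0948] 0.0003
fr [0.4827 0.3217 0.0964] 0.0013
wl [0.4572 0.2934 0.1184] 0.0003
wr [0.4925 0.3052 0.1188] 0.0007
ll [0.49   0.2044 0.0354] 0.0001
lr [0.5226 0.2174 0.0396] 0.001
f1 [0.5012 0.3713 0.0086] 0.0002
f3 [0.4613 0.1885 0.0079] 0.0001
f4 [ 0.5738  0.2216 -0.0332] 0.011
1 [ 208   34   98  122 7296] ((480.93756103515625, 280.59503173828125), (99.78739166259766, 160.8387451171875), 19.579008102416992)
2 [  274    25   110   144 10407] ((493.0502624511719, 282.9117736816406), (122.76866912841797, 163.7069854736328), 19.549745559692383)
3 [  109    21   119   147 10321] ((471.5800476074219, 277.8290100097656), (117.74886322021484, 161.7692108154297), 19.627260208129883)
```

```bash
cat >> h.py <<'E'
rx=np.array([-.335,.942,0]);c,s_=np.cos(np.radians(40)),np.sin(np.radians(40))
S=c*rx+[0,0,s_]; N=-s_*rx+[0,0,c]; LAT=np.cross(N,S)   # channel up-slope, normal, lateral
PHI=np.array([.4696,.3141,.0996]); STOP=PHI-.118*S+.009*N
def fr(x,z): return R.from_matrix(np.c_[x,np.cross(z,x),z]).as_quat()
Q1=fr(S,-N)
def P(along,n): return STOP+along*S+n*N
def iks(p,q): 
    j=m.solve_ik(p,q); return None if j is None else np.round(j,2).tolist()
E
python3 - <<'E'
from h import *
print(STOP)
print("pick",iks([.447,.071,.003],down(-.015)))
for n in(-.006,.05): print("place",iks(P(.144,n),Q1))
for sg in(1,-1):
  for a in(.130,.2,.26): print("coax",sg,a,iks(P(a,0),fr(sg*N,-S)))
for ph in np.arange(0,6.3,.785): print("press",round(ph,2),[iks([x,y,.17],down(ph)) for x,y in((.66,.06),(.572,-.06))])
E
```

```text
[0.50181974 0.22350001 0.03064546]
pick [0.13, 0.42, 2.13, -0.0, 0.59, 0.15]
place [0.23, 0.47, 1.87, 0.82, 1.07, -0.61]
place [0.17, 0.42, 1.81, 0.76, 1.18, -0.57]
coax 1 0.13 [0.94, 0.67, 1.6, -0.69, 1.49, -2.26]
coax 1 0.2 [1.0, 0.66, 1.47, -0.65, 1.62, -2.3]
coax 1 0.26 [1.05, 0.67, 1.35, -0.63, 1.74, -2.34]
coax -1 0.13 [0.94, 0.67, 1.6, -0.69, 1.49, 0.88]
coax -1 0.2 [1.0, 0.66, 1.47, -0.65, 1.62, 0.84]
coax -1 0.26 [1.05, 0.67, 1.35, -0.63, 1.74, 0.8]
press 0.0 [[0.07, 0.5, 1.44, -0.0, 1.21, 0.07], [-0.12, 0.36, 1.66, -0.0, 1.12, -0.12]]
press 0.78 [[0.07, 0.5, 1.44, -0.0, 1.21, -0.71], [-0.12, 0.36, 1.66, -0.0, 1.12, -0.91]]
press 1.57 [[0.07, 0.5, 1.44, -0.0, 1.21, -1.5], [-0.12, 0.36, 1.66, -0.0, 1.12, -1.69]]
press 2.36 [[0.07, 0.5, 1.44, -0.0, 1.21, -2.28], [-0.12, 0.36, 1.66, -0.0, 1.12, -2.48]]
press 3.14 [None, None]
press 3.92 [[0.07, 0.5, 1.44, -0.0, 1.21, 2.43], [-0.12, 0.36, 1.66, -0.0, 1.12, 2.23]]
press 4.71 [[0.07, 0.5, 1.44, -0.0, 1.21, 1.65], [-0.12, 0.36, 1.66, -0.0, 1.12, 1.45]]
press 5.5 [[0.07, 0.5, 1.44, -0.0, 1.21, 0.86], [-0.12, 0.36, 1.66, -0.0, 1.12, 0.66]]
press 6.28 [[0.07, 0.5, 1.44, -0.0, 1.21, 0.08], [-0.12, 0.36, 1.66, -0.0, 1.12, -0.12]]
```

```bash
python3 - <<'E'
from h import *
q=down(-.015)
m.gripper_to(.6)
m.reach([.447,.071,.10],q); m.move_l([.447,.071,.003])
m.gripper_to(0,effort=70); s=m.get_state();print(s["opening"],s["gripper_force"],s["force"],s["position"])
m.move_l([.447,.071,.16]); s=m.get_state();print(s["opening"],s["gripper_force"],s["force"],s["clock"])
im,st=snap("wrist");cv2.imwrite("pics/w4.png",im);np.save("w4.npy",np.r_[st["position"],st["orientation"]])
cv2.imwrite("pics/c4.png",np.hstack([im,m.get_image("side")])[:,:][: ,100:])
E
python3 -c "
import cv2;a=cv2.imread('pics/c4.png');cv2.imwrite('pics/c4.png',cv2.resize(a,(800,int(a.shape[0]*800/a.shape[1]))))"
```

```text
0.185008636681322 68.83665919303894 [-1.54556753  0.54976272  4.50943642] [0.44770287 0.07113176 0.00404984]
0.18902342502930816 68.35695147514343 [ 0.59305429  0.37325319 -1.33622492] 6.9917
```

View pics/c4.png

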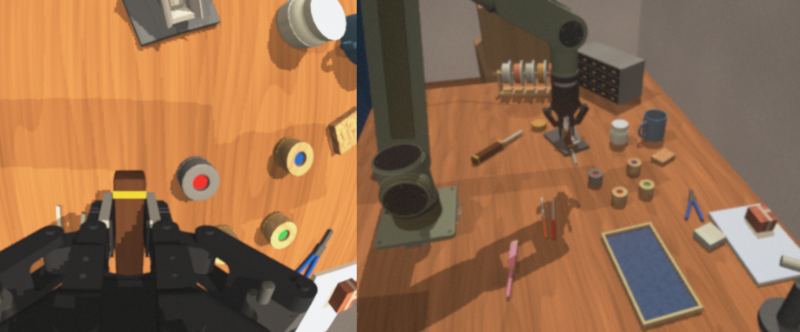

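```bash
python3 - <<'E'
from h import *
p=np.load("w4.npy");st=dict(position=p[:3],orientation=p[3:]);print(p.round(4))
im=cv2.imread("pics/w4.png")
print(onz("wrist",[(250,199),(250,205),(250,225),(250,229)],p[2]+.015,st).round(4))
im2=cv2.resize(im[180:310,190:310],None,fx=4,fy=4,interpolation=cv2.INTER_CUBIC)
sd=m.get_image("side");cv2.imwrite("pics/s4.png",sd)
x=sd[130:210,200:290];x=cv2.resize(x,None,fx=520/80*.68,fy=520/80,interpolation=cv2.INTER_CUBIC)
x=cv2.resize(sd[125:205,210:270],None,fx=5,fy=5,interpolation=cv2.INTER_CUBIC)
h=max(im2.shape[0],x.shape[0]);f=lambda a:cv2.copyMakeBorder(a,0,h-a.shape[0],0,0,0)
cv2.imwrite("pics/c5.png",np.hstack([f(im2),f(x)]))
E
```

```text
[ 4.463e-01  7.090e-02  1.592e-01  7.124e-01  7.018e-01 -8.000e-04
 -6.000e-04]
[[0.4473 0.0969 0.1742]
 [0.4473 0.094  0.1742]
 [0.4471 0.084  0.1742]
 [0.4471 0.0819 0.1742]]
```

View pics/c5.png

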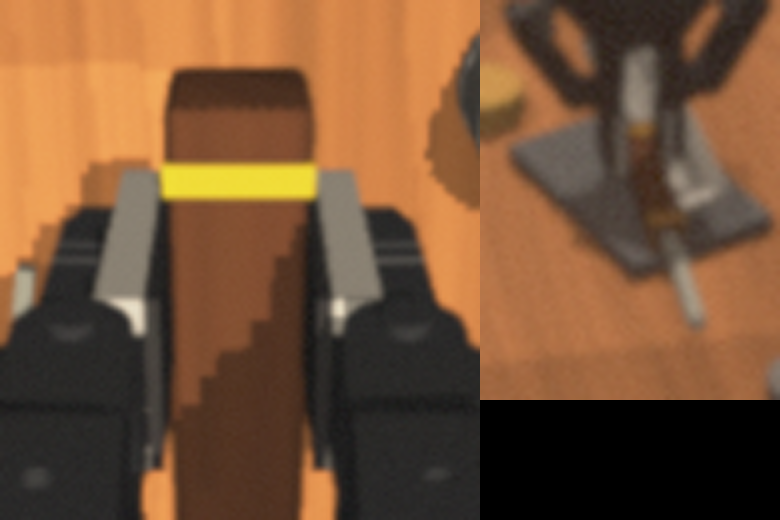

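```bash
python3 - <<'E'
from h import *
for uv in((253.4,189.4),(252,188)):
    o,d=ray("side",uv);d=d[0];print(o+d*((-.0715-o[1])/d[1]))
E
```

```text
[ 0.44601005 -0.0715      0.1632131 ]
[ 0.44279293 -0.0715      0.16778632]
```

```bash
python3 - <<'E'
from h import *
a=.1424+.003
m.reach(P(a,.07),Q1)
m.move_l(P(a,.02),speed=.1)
def f(): 
    s=m.get_state();return (s["force"]@np.c_[S,N,LAT]).round(2)
print(f(), m.get_state()["clock"])
for n in(.015,.01,.006,.003,.000,-.002,-.004,-.005,-.006,-.007):
    m.move_l(P(a,n),speed=.03); m.dwell(.1); v=f();print(n,v)
    if abs(v[1])>7: break
im,st=snap("wrist");cv2.imwrite("pics/w5.png",im);cv2.imwrite("pics/t5.png",m.get_image("top"));
print(m.get_state()["clock"],st["opening"])
t=m.get_image("side")
cv2.imwrite("pics/c6.png",np.hstack([cv2.resize(im[150:384,130:380],(400,374)),cv2.resize(t[100:200,200:307],(400,374))]))
E
```

```text
[0.67 0.35 0.61] 8.6333
0.015 [-1.14 -0.25  0.06]
0.01 [0.23 0.05 0.87]
0.006 [-0.43 -0.6   0.08]
0.003 [-0.44 -0.37  0.08]
0.0 [-0.72 -0.42 -0.65]
-0.002 [-0.89 -0.6  -0.68]
-0.004 [ 0.48 -1.03  0.25]
-0.005 [0.27 0.16 0.11]
-0.006 [-0.64  4.66  1.45]
-0.007 [-0.35 11.88  2.77]
12.4 0.19153355365357094
```

View pics/c6.png

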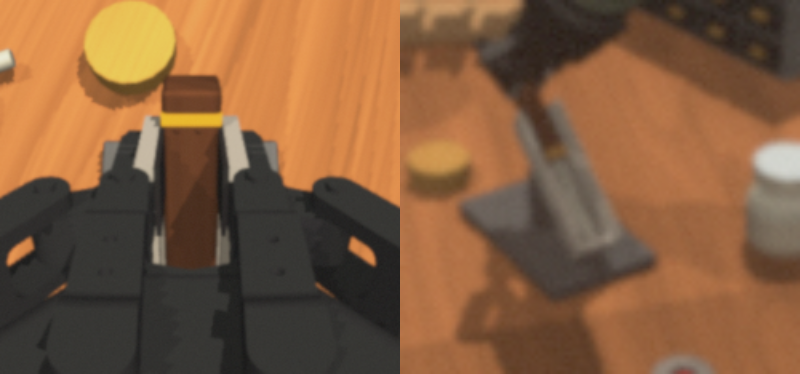

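```bash
python3 - <<'E'
from h import *
a=.1454
def f(): 
    s=m.get_state();return (s["force"]@np.c_[S,N,LAT]).round(2)
m.move_l(P(a,-.0055),speed=.03)
for i in range(9):
    a-=.001; m.move_l(P(a,-.0055),speed=.02); m.dwell(.1); v=f(); print(round(a,4),v)
    if v[0]>3: break
m.gripper_to(.5); m.dwell(.3)
im,st=snap("wrist");cv2.imwrite("pics/w6.png",im)
m.move_l(P(a,.07))
im2,st=snap("wrist");cv2.imwrite("pics/w7.png",im2);np.save("w7.npy",np.r_[st["position"],st["orientation"]])
cv2.imwrite("pics/c7.png",np.hstack([cv2.resize(im[100:334,130:380],(400,374)),cv2.resize(im2[100:334,130:380],(400,374))]))
print(st["clock"])
E
```

```text
0.1444 [3.04 2.8  0.02]
14.425
```

View pics/c7.png

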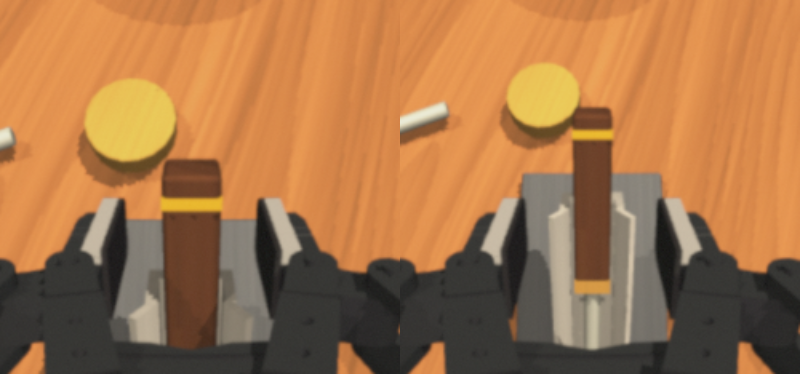

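```bash
python3 - <<'E'
from h import *
p=np.load("w7.npy");st=dict(position=p[:3],orientation=p[3:])
o,d=ray("wrist",[(250,177.6)],st);d=d[0]
t=(.009-(o-STOP)@N)/(d@N);print("end along",(o+t*d-STOP)@S,(o+t*d-STOP)@LAT)
Q2=fr(-N,-S)
m.move_l(P(.20,.15)); m.reach(P(.26,.03),Q2); m.move_l(P(.24,0)); s=m.get_state(); print(s["position"]-P(.24,0),s["clock"],s["qpos"])
def f(): 
    s=m.get_state();return (s["force"]@np.c_[S,N,LAT]).round(2)
for a in(.20,.17,.15,.14,.132): m.move_l(P(a,0),speed=.06); print(a,f())
m.gripper_to(0,effort=90); s=m.get_state(); print(s["opening"],s["gripper_force"],f(),(s["position"]-STOP)@np.c_[S,N,LAT],s["clock"])
E
```

```text
end along 0.16068402920531874 2.7056832286872264e-05
[ 6.51225480e-04 -1.36393461e-03 -9.91825398e-05] 16.8833 [ 1.03289555  0.66407638  1.39323667 -0.6368611   1.70493175  0.81390586]
0.2 [ 0.03 -0.56  0.79]
0.17 [-0.06 -0.32  0.01]
0.15 [ 0.06 -1.01  0.41]
0.14 [-0.33  0.62  0.2 ]
0.132 [ 0.78 -0.56  0.77]
0.19863954406480314 87.6756763458252 [ 1.3  -0.02 -0.77] [ 1.32304530e-01 -2.05561534e-06 -1.51810105e-04] 19.775
```

```bash
python3 - <<'E'
from h import *
m.move_l(P(.135,0),speed=.03);m.move_l(P(.135,.06),speed=.08); s=m.get_state();print(s["opening"],s["force"])
m.reach([.52,.0,.26],down(.342)); s=m.get_state();print(s["opening"],s["clock"],s["position"],s["force"])
im,st=snap("wrist");cv2.imwrite("pics/w8.png",im);np.save("w8.npy",np.r_[st["position"],st["orientation"]])
t=m.get_image("side");cv2.imwrite("pics/s8.png",t);cv2.imwrite("pics/t8.png",m.get_image("top"))
cv2.imwrite("pics/c8.png",np.hstack([cv2.resize(im[80:314,130:380],(400,374)),cv2.resize(t[80:267,200:400],(400,374))]))
E
```

```text
0.19746011406187713 [ 1.05952148  0.27293677 -1.72531296]
0.19223498784128554 22.1333 [0.51962945 0.00074021 0.25912739] [-0.1186578   0.34062621 -0.53460006]
```

View pics/c8.png

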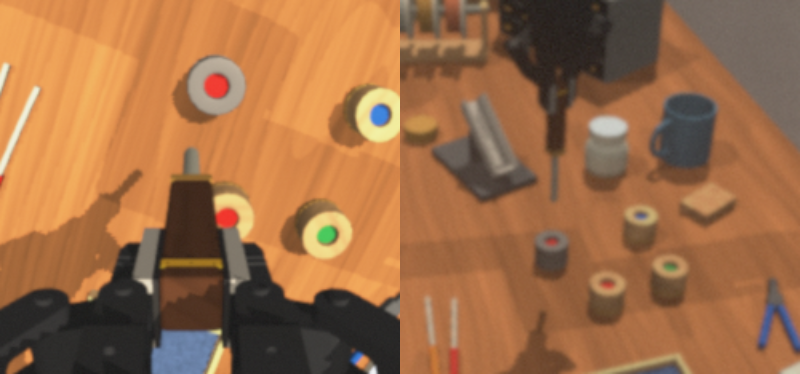

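```bash
cat >> h.py <<'E'
COL=dict(red=((0,10),(170,180)),blue=((105,130),),green=((45,80),))
def blobs(n,st,im,zc=.030,amin=12):
    """cap centres on plane zc, within the bench region of pots, not in grey pots (ring saturation)"""
    hsv=cv2.cvtColor(im,cv2.COLOR_BGR2HSV);out={}
    for k,rs in COL.items():
        mk=sum(((hsv[...,0]>=a)&(hsv[...,0]<=b)) for a,b in rs)*(hsv[...,1]>130)*(hsv[...,2]>60)
        nn,l,s,c=cv2.connectedComponentsWithStats(mk.astype(np.uint8))
        for i in range(1,nn):
            if s[i,4]<amin or max(s[i,2:4])>60 or min(s[i,2],s[i,3])/max(s[i,2],s[i,3])<.5: continue
            w=onz(n,c[i],zc,st)[0]
            d=cv2.dilate((l==i).astype(np.uint8),np.ones((3,3)),iterations=3 if n=="top" else 5)
            r=(d>0)&(cv2.erode(d,np.ones((3,3)),iterations=1)==0); ring=np.median(hsv[r],axis=0)
            out.setdefault(k,[]).append((w[:2].round(4).tolist(),c[i].round(1).tolist(),int(s[i,4]),ring.tolist()))
    return out
E
python3 - <<'E'
from h import *
o,d=ray("side",(277.5,180));d=d[0];print(o+d*((0-o[1])/d[1]))
t=cv2.imread("pics/top0.png")
for k,v in blobs("top",None,t).items():
    for e in v:print("top0",k,e)
t=cv2.imread("pics/t8.png")
for k,v in blobs("top",None,t).items():
    for e in v:print("t8",k,e)
for i in (1,4,8):
    p=np.load(f"w{i}.npy");st=dict(position=p[:3],orientation=p[3:])
    for k,v in blobs("wrist",st,cv2.imread(f"pics/w{i}.png")).items():
        for e in v:
            if e[0][0]<.8: print(i,k,e)
E
```

```text
[0.52285086 0.         0.12637281]
top0 red ([0.972, -0.2286], [340.0, 1.4], 20, [13.0, 180.0, 125.0])
top0 red ([0.9417, -0.2347], [343.1, 12.2], 32, [21.0, 62.5, 132.5])
top0 red ([0.9408, -0.2703], [357.2, 12.2], 44, [20.0, 63.0, 146.0])
top0 red ([0.5752, -0.0634], [280.2, 153.2], 37, [25.0, 123.5, 153.0])
top0 red ([0.5286, 0.0367], [238.8, 173.1], 48, [15.0, 50.0, 117.0])
top0 blue ([0.742, -0.1498], [313.2, 86.9], 51, [13.0, 189.5, 141.0])
top0 blue ([0.6641, 0.0634], [227.0, 119.0], 21, [25.0, 126.0, 150.0])
top0 green ([0.6635, -0.0501], [273.6, 118.2], 32, [24.5, 125.0, 153.0])
t8 red ([0.9417, -0.2347], [343.1, 12.2], 32, [20.0, 62.0, 141.0])
t8 red ([0.5747, -0.0645], [280.7, 153.4], 48, [20.0, 135.0, 159.0])
t8 red ([0.2456, -0.2311], [358.7, 292.3], 105, [13.5, 194.0, 109.0])
t8 blue ([0.7422, -0.1494], [313.0, 86.9], 55, [13.0, 185.5, 148.0])
t8 blue ([0.6645, 0.0642], [226.7, 118.8], 19, [24.0, 109.5, 73.0])
1 red ([0.2225, 0.2613], [87.4, 115.4], 58, [11.0, 159.0, 122.0])
1 red ([0.1942, 0.2451], [73.5, 127.1], 42, [11.0, 158.0, 121.0])
1 red ([0.4493, 0.0465], [236.
[... 1752 characters left out ...]
.6], 13, [11.0, 141.0, 64.0])
8 red ([0.5377, -0.109], [235.4, 234.8], 12, [12.0, 139.0, 61.0])
8 red ([0.5866, -0.1266], [264.0, 255.4], 38, [12.0, 144.0, 79.5])
8 red ([0.5838, -0.1564], [254.9, 271.3], 41, [11.0, 147.0, 79.0])
8 red ([0.5787, -0.171], [248.3, 278.0], 70, [11.0, 145.0, 83.0])
8 red ([0.5552, -0.1676], [234.0, 271.7], 22, [11.0, 145.0, 79.0])
8 red ([0.6014, -0.1617], [264.8, 277.3], 19, [11.0, 102.0, 72.5])
8 red ([0.5613, -0.1821], [234.8, 280.4], 12, [14.0, 90.0, 82.0])
8 blue ([0.6638, 0.0615], [366.8, 151.5], 100, [28.0, 89.5, 242.0])
8 blue ([0.7582, -0.1684], [351.8, 302.9], 34, [15.0, 14.5, 42.0])
8 green ([0.6639, -0.0521], [333.8, 226.3], 82, [23.0, 109.5, 242.0])
```

```bash
cat > press.py <<'E'
from h import *
import sys
col,x,y=sys.argv[1],float(sys.argv[2]),float(sys.argv[3]);L=.132
q=down(.342)
m.reach([x,y,.065+L],q); s=m.get_state()
d=np.array([x,y])-s["position"][:2];m.move_l([x+d[0],y+d[1],.048+L],speed=.05)   # tip 12 mm above rim
im,st=snap("wrist");cv2.imwrite(f"pics/p_{col}.png",im);sd=m.get_image("side");cv2.imwrite(f"pics/ps_{col}.png",sd)
print(st["position"],st["clock"],st["force"].round(2))
cv2.imwrite(f"pics/pc_{col}.png",np.hstack([cv2.resize(im[100:287,150:350],(400,374)),cv2.resize(sd[150:244,270:370],(400,374))]))
E
python3 - <<'E'
from h import *
p=np.load("w8.npy");st=dict(position=p[:3],orientation=p[3:])
print(p[:3],onz("wrist",[(249.4,174),(249.4,178)],p[2]-.132,st))
E
python3 press.py green .664 -.052
```

```text
[0.51962945 0.00074021 0.25912739] [[ 0.51894891  0.00167719  0.12712739]
 [ 0.52027365 -0.00203548  0.12712739]]
[ 0.66438429 -0.0527346   0.1799964 ] 23.475 [-0.27  0.34  0.43]
```

View pics/pc_green.png

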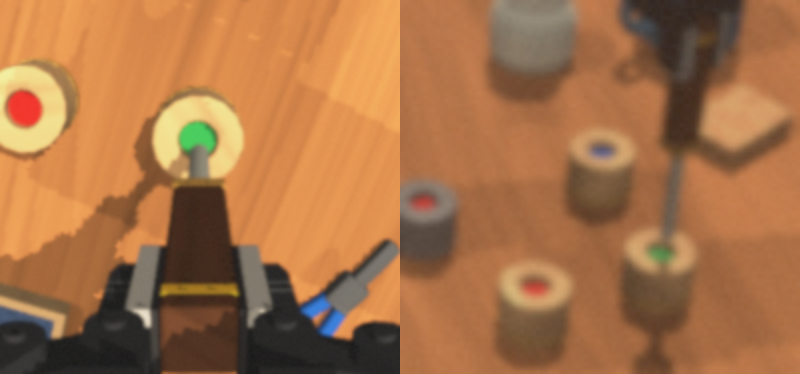

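```bash
cat >> press.py <<'E'
def fz(): m.dwell(.06); return m.get_state()["force"]
z=st["position"][2]-.048; xy=[x+d[0],y+d[1]]; log=[]; t=.036
f0=fz()[2]
m.move_l([*xy,t+L],speed=.05)
while t>.012:
    t-=.001; m.move_l([*xy,t+L],speed=.02); f=fz(); log.append((round(t,3),*(f-[0,0,f0]).round(1)))
    if abs(f[2]-f0)>22 or np.hypot(f[0],f[1])>12: break
s=m.get_state();print("end",s["position"],s["opening"],s["clock"])
for l in log: print(*l)
m.move_l([*xy,.07+L],speed=.1); s=m.get_state();print(s["opening"],s["force"].round(1),s["clock"])
im,st=snap("wrist");cv2.imwrite(f"pics/p2_{col}.png",im)
E
sed -i 's/^im,st=snap("wrist");cv2.imwrite(f"pics\/p_{col}.*//;s/^print(st\["position.*/st=m.get_state()/;s/^cv2.imwrite(f"pics\/pc_.*//' press.py
python3 press.py green .664 -.052
```

```text
end [ 0.66359613 -0.05209126  0.15299235] 0.19635658230087646 30.9333
0.035 0.4 0.2 0.9
0.034 0.0 0.2 -0.0
0.033 0.4 0.2 0.6
0.032 0.6 0.3 1.0
0.031 0.5 0.4 1.1
0.03 0.4 0.6 1.3
0.029 -0.5 -0.7 1.9
0.028 -1.7 -0.3 7.1
0.027 -0.7 0.1 6.8
0.026 -0.7 0.5 7.1
0.025 0.5 -0.1 6.4
0.024 0.3 0.3 6.2
0.023 1.0 -0.3 5.2
0.022 1.0 0.1 5.7
0.021 1.0 0.8 7.0
0.02 -0.8 0.7 11.1
0.019 -1.1 0.3 14.2
0.018 -2.6 0.2 17.4
0.017 -2.9 0.5 21.9
0.016 -4.1 0.3 25.7
0.20016170287734147 [-0.  -1.2 -0.3] 31.625
```

```bash
cat > look.py <<'E'
from h import *
def look(*a):
    for n in a:
        im,st=snap(n)
        for k,v in blobs(n,st,im).items():
            for e in v:
                if .45<e[0][0]<.72 and -.47<e[0][1]<.2 and e[3][1]>70 and (n=="top" or e[2]>35) and e[3][2]>(100 if n=="top" else 200): print(n,k,e)
if __name__=="__main__":
    m.reach([.58,-.02,.26],down(.342)); look("top","wrist"); print(m.get_state()["clock"])
E
python3 look.py
```

```text
wrist red ([0.5732, -0.0656], [233.0, 186.9], 151, [19.0, 111.0, 238.0])
wrist blue ([0.6635, 0.0617], [332.6, 119.5], 119, [28.0, 88.5, 241.0])
wrist green ([0.6618, -0.0512], [299.4, 198.5], 71, [22.0, 112.0, 241.0])
32.275
```

```bash
python3 press.py blue .664 .0615 && python3 look.py && python3 press.py red .574 -.065 && python3 look.py
```

```text
end [0.66437044 0.06142079 0.15297996] 0.1959931473393452 39.975
0.035 -0.2 -0.4 0.4
0.034 -0.2 -1.4 0.4
0.033 0.5 -0.3 1.0
0.032 0.1 -0.7 -0.1
0.031 0.6 -0.2 1.3
0.03 0.1 -0.3 -0.0
0.029 0.2 -0.6 1.2
0.028 -0.3 0.4 5.9
0.027 -0.9 -0.3 5.9
0.026 0.2 0.5 6.2
0.025 -0.3 -0.2 6.1
0.024 -0.0 0.1 5.2
0.023 0.2 -0.4 5.4
0.022 0.3 0.0 5.1
0.021 0.4 -0.1 6.4
0.02 -0.9 -0.5 9.9
0.019 -1.3 -0.7 15.0
0.018 -2.2 -0.2 17.2
0.017 -2.5 -0.5 20.7
0.016 -4.6 0.0 23.8
0.19354507422561992 [ 0.2 -0.6 -0.5] 40.6667
wrist red ([0.5733, -0.0656], [232.9, 187.2], 150, [20.0, 110.0, 239.0])
wrist blue ([0.6302, 0.0662], [310.1, 106.8], 113, [27.5, 91.0, 241.0])
wrist green ([0.6621, -0.051], [299.6, 198.7], 70, [23.0, 110.0, 241.0])
41.4
end [ 0.57453596 -0.06561039  0.15298452] 0.19194898258487322 48.6083
0.035 -0.4 0.9 -0.7
0.034 0.4 0.2 -0.4
0.033 0.4 0.5 0.2
0.032 -0.1 0.3 -0.3
0.031 0.4 0.1 -0.7
0.03 0.5 -0.8 -0.1
0.029 0.1 0.0 0.8
0.028 -0.1 1.2 6.3
0.027 -1.6 -0.3 5.3
0.026 -0.8 -0.4 6.1
0.025 0.3 0.1 5.2
0.024 0.3 0.1 4.7
0.023 0.3 0.6 4.1
0.022 0.5 -0.5 3.6
0.021 0.3 -0.4 5.2
0.02 -0.9 0.1 10.6
0.019 -2.9 -0.6 15.4
0.018 -2.9 0.5 18.6
0.017 -4.0 0.5 24.2
0.1967409288401534 [-0.1  0.  -0.6] 49.2917
wrist red ([0.5732, -0.0642], [234.0, 186.2], 122, [21.5, 110.0, 238.0])
wrist blue ([0.6302, 0.0661], [311.1, 106.9], 114, [27.0, 91.0, 241.0])
wrist green ([0.662, -0.0511], [300.3, 198.8], 73, [23.0, 111.0, 241.0])
49.8417
```

```bash
python3 - <<'E'
from h import *
Q2=fr(-N,-S)
def f(): 
    m.dwell(.08);s=m.get_state();return (s["force"]@np.c_[S,N,LAT]).round(2)
m.reach([.52,.0,.27],down(.342))
m.reach(P(.136,.075),Q2); s=m.get_state();print((s["position"]-P(.136,.075)).round(4),s["clock"])
m.move_l(P(.136,.02),speed=.1);f0=f();print(f0)
for n in(.012,.006,.003,.001,0,-.001):
    m.move_l(P(.136,n),speed=.03);v=f()-f0;print(n,v)
    if v[1]>3 or abs(v[2])>4: break
a=.136
while a>.126:
    a-=.001;m.move_l(P(a,n),speed=.02);v=f()-f0;print(round(a,3),v)
    if v[0]>4: break
m.gripper_to(.5);m.dwell(.3);print(f()-f0)
m.move_l(P(.26,n),speed=.12)
im,st=snap("wrist");cv2.imwrite("pics/w9.png",im);cv2.imwrite("pics/s9.png",m.get_image("side"));print(st["clock"])
E
```

```text
[ 0.0008 -0.0007 -0.0001] 51.3917
[-0.61 -0.45 -0.27]
0.012 [ 0.42 -0.48 -0.26]
0.006 [ 0.59 -0.12  0.11]
0.003 [-0.11  0.1   0.46]
0.001 [ 0.19 -0.35  1.04]
0 [0.49 0.4  0.95]
-0.001 [ 1.64  4.25 -0.62]
0.135 [ 2.96  4.15 -0.65]
0.134 [ 2.93  5.45 -0.02]
0.133 [3.54 6.82 1.14]
0.132 [3.32 6.08 0.02]
0.131 [6.46 5.5  1.52]
[ 0.5  -0.54  0.81]
58.0833
```

```bash
python3 - <<'E'
from h import *
from look import look
t=cv2.imread("pics/top0.png");h=cv2.cvtColor(t,cv2.COLOR_BGR2HSV)
mk=((h[...,0]>95)&(h[...,0]<130)&(h[...,1]>80)).astype(np.uint8)
nn,l,s,c=cv2.connectedComponentsWithStats(mk);i=1+np.argmax(s[1:,4]);v,u=np.nonzero(l==i)
r=cv2.minAreaRect((onz("top",np.c_[u,v],.006)[:,:2]*1000).astype(np.float32));print(s[i],r)
m.move_l(P(.26,.12));m.gripper_to(.8)
m.reach([.57,.02,.28],down(.342));look("top","wrist")
im,st=snap("wrist");cv2.imwrite("pics/w10.png",im);print(m.get_state()["clock"])
print([iks([x,y,.012],down(np.pi/2)) for x,y in((.63,.066),(.563,-.396))])
E
```

```text
[ 333  131  107   56 4840] ((564.3185424804688, -321.93194580078125), (120.75019836425781, 248.32745361328125), 3.824610471725464)
wrist red ([0.5739, -0.0647], [231.8, 211.2], 101, [22.0, 116.0, 235.0])
wrist blue ([0.6302, 0.0667], [303.5, 137.6], 95, [27.0, 98.0, 235.0])
wrist green ([0.6622, -0.0511], [292.9, 222.0], 55, [21.0, 118.0, 235.0])
60.975
[[0.09, 0.61, 1.69, -0.0, 0.84, -1.48], [-0.63, 0.68, 1.54, -0.0, 0.92, -2.2]]
```

```bash
cat > pots.py <<'E'
from h import *
q=down(np.pi/2);C=np.array([.564,-.324]);Y=np.array([-.067,.998])
def find(col,near=None):
    im,st=snap("wrist");b=[e for e in blobs("wrist",st,im,zc=.022).get(col,[]) if .45<e[0][0]<.75 and -.18<e[0][1]<.2 and e[3][1]>70 and e[2]>35 and e[3][2]>195]
    return [e[0] for e in b]
def go(col,k):
    m.gripper_to(.8)
    m.reach([.57,.02,.28],down(.342)); b=find(col); print(col,b)
    if len(b)!=1: return False
    x,y=b[0]
    m.reach([x,y,.10],q);e=np.array([x,y])-m.get_state()["position"][:2]
    m.move_l([x+e[0],y+e[1],.012],speed=.12)
    m.gripper_to(0,effort=40);s=m.get_state();print("grip",s["opening"],s["gripper_force"],s["position"].round(4))
    m.move_l([x+e[0],y+e[1],.12],speed=.15)
    print("lift",m.get_state()["opening"],m.get_state()["force"].round(2))
    g=C+k*.075*Y
    m.reach([*g,.12],q);m.move_l([*g,.022],speed=.12);m.move_l([*g,.0185],speed=.02)
    m.dwell(.1);print("down",m.get_state()["force"].round(2))
    m.gripper_to(.66);m.move_l([*g,.12]);print(m.get_state()["clock"]);return True
E
python3 - <<'E'
from pots import *
go("green",-1)
E
```

```text
green [[0.6645, -0.0539]]
grip 0.5167706341329951 42.3492708010599 [ 0.6652 -0.0539  0.0134]
lift 0.5132858675679862 [ 0.07  0.13 -1.99]
down [ 0.39 -0.21  2.65]
68.625
```

Gripped 0.52·85 ≈ 44 mm and lifted about 2 N, which matches a pot. Next the other two.

```bash
python3 - <<'E'
from pots import *
go("red",0)
go("blue",1)
m.reach([.50,-.20,.32],down(np.pi/2))
for n in("wrist","top"):
    im,st=snap(n);cv2.imwrite(f"pics/f_{n}.png",im)
    for k,v in blobs(n,st,im,zc=.028).items():
        for e in v:
            if e[0][1]<-.15 and .45<e[0][0]<.7: print(n,k,e)
im2=m.get_image("side");t=m.get_image("top")
a=np.hstack([cv2.resize(im2[100:384,180:400],(400,516)),np.vstack([cv2.resize(t[80:240,90:460],(400,173)),cv2.resize(im,(400,343))[:343] if 0 else cv2.resize(cv2.imread("pics/f_wrist.png"),(400,343))])])
cv2.imwrite("pics/final.png",a);print(m.get_state()["clock"])
E
```

```text
red [[0.5741, -0.0678]]
grip 0.5304923882707778 40.76298113912344 [ 0.5744 -0.0674  0.0134]
lift 0.528296155812735 [-0.01  0.26 -1.41]
down [ 1.01 -0.14  3.1 ]
77.425
blue [[0.632, 0.0663], [0.7375, -0.1544]]
wrist red ([0.5059, -0.557], [46.9, 158.4], 16, [13.0, 164.0, 156.0])
wrist red ([0.5207, -0.5773], [39.9, 166.8], 54, [11.0, 158.0, 89.5])
wrist red ([0.5359, -0.5678], [44.8, 174.9], 22, [11.0, 155.5, 100.5])
wrist red ([0.5479, -0.5575], [50.0, 181.3], 16, [11.5, 151.0, 63.5])
wrist red ([0.5492, -0.5697], [45.2, 182.1], 19, [11.0, 145.5, 65.0])
wrist red ([0.5557, -0.5836], [40.4, 185.5], 23, [11.0, 152.0, 64.0])
wrist red ([0.5667, -0.3275], [168.6, 192.2], 79, [27.0, 97.0, 237.0])
wrist green ([0.5691, -0.4043], [124.5, 193.4], 31, [26.0, 99.0, 237.0])
top red ([0.5646, -0.3262], [390.0, 155.4], 26, [25.0, 118.5, 152.5])
top green ([0.5685, -0.4018], [421.4, 153.2], 26, [24.5, 122.0, 153.0])
80.975
```

View pics/final.png

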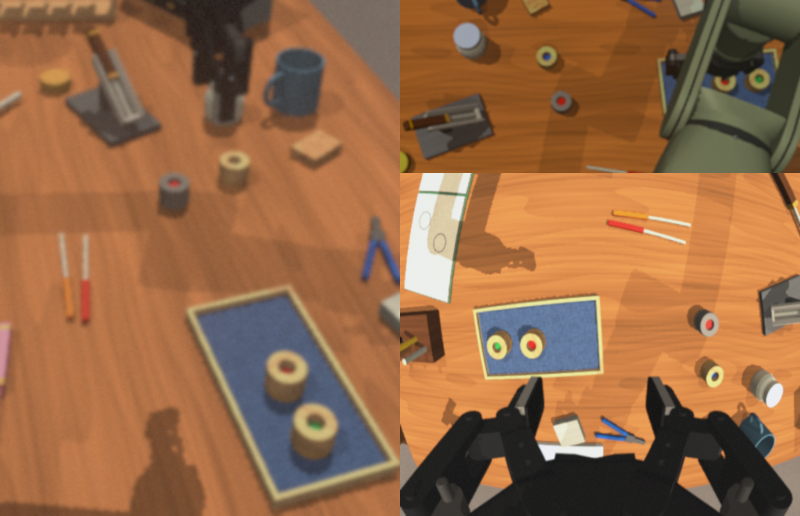

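```bash
sed -i 's/-.18<e\[0\]\[1\]/-.12<e[0][1]/' pots.py; python3 - <<'E'
from pots import *
print(go("blue",1))
m.reach([.50,-.20,.32],down(np.pi/2))
im,st=snap("wrist");cv2.imwrite("pics/f2.png",im)
for z in(.022,):
    for k,v in blobs("wrist",st,im,zc=z).items():
        for e in v:
            if -.5<e[0][1]<-.15 and .45<e[0][0]<.7: print(k,e)
m.reach([.35,-.1,.35],down(.342));m.dwell(.3)
t=m.get_image("top");cv2.imwrite("pics/t_end.png",t)
for k,v in blobs("top",None,t,zc=.028,amin=8).items():
    for e in v:
        if e[0][1]<.1 and .45<e[0][0]<.7: print("top",k,e)
# jar displacement: white cap centroid now vs start
for n in("pics/top0.png","pics/t_end.png"):
    a=cv2.imread(n)[95:130,135:172];h=cv2.cvtColor(a,cv2.COLOR_BGR2HSV);v,u=np.nonzero((h[...,1]<60)&(h[...,2]>110));print("jar",u.mean()+135,v.mean()+95,len(u))
# pusher in rest: yellow band (free end) position in top
print(m.get_state()["clock"])
for i in (5,):pass
h=cv2.cvtColor(t,cv2.COLOR_BGR2HSV)[170:225,90:190]
v,u=np.nonzero((h[...,0]>22)&(h[...,0]<34)&(h[...,1]>150)&(h[...,2]>80));print("yellow",len(u),u+90,v+170)
E
```

```text
blue [[0.6319, 0.0662]]
grip 0.5181365907311003 42.292109434492886 [0.6323 0.0667 0.0133]
lift 0.5105452380935546 [-0.77 -0.2  -1.75]
down [ 0.81 -0.7   2.79]
89.5833
True
red ([0.5687, -0.3293], [168.1, 193.4], 79, [27.0, 95.0, 239.0])
blue ([0.5619, -0.2523], [215.8, 189.3], 63, [27.0, 96.0, 239.0])
green ([0.5713, -0.4064], [124.4, 194.6], 32, [26.0, 100.0, 238.0])
top red ([0.5662, -0.3265], [390.0, 154.7], 35, [25.0, 120.0, 155.0])
top red ([0.5288, 0.0368], [238.8, 173.2], 49, [15.0, 50.0, 121.0])
top blue ([0.5594, -0.2513], [358.8, 158.2], 19, [24.0, 123.0, 148.5])
top green ([0.5685, -0.4018], [421.4, 153.2], 26, [24.0, 122.0, 155.0])
jar 151.0612244897959 113.26734693877552 490
jar 151.100790513834 113.6897233201581 506
92.05
yellow 24 [90 91 90 91 92 93 90 91 92 93 94 90 91 92 93 94 95 90 91 92 93 94 95 96] [220 220 221 221 221 221 222 222 222 222 222 223 223 223 223 223 223 224
 224 224 224 224 224 224]
```

```bash
python3 - <<'E'
from h import *
m.gripper_to(.5)
m.reach(P(.1444,.13),Q1);m.move_l(P(.1444,.07));m.dwell(.3)
im,st=snap("wrist");cv2.imwrite("pics/w11.png",im);p=np.load("w7.npy");print(st["position"]-p[:3])
for n in("w7","w11"):
    h=cv2.cvtColor(cv2.imread(f"pics/{n}.png"),cv2.COLOR_BGR2HSV)[160:300,232:268]
    v,u=np.nonzero((h[...,0]>18)&(h[...,0]<32)&(h[...,1]>170)&(h[...,2]>120))
    k=v<35;print(n,(v[k].mean()+160),(u[k].mean()+232),k.sum(),v[~k].mean()+160,u[~k].mean()+232,(~k).sum())
m.move_l(P(.1444,.14));m.reach([.40,.0,.35],down(.342));print(m.get_state()["clock"])
E
```

```text
[ 0.00093641 -0.00023755  0.00098615]
w7 183.54 249.84666666666666 150 nan nan 0
w11 183.5 248.83783783783784 148 nan nan 0
96.3917<stdin>:8: RuntimeWarning: Mean of empty slice.
  ret = ret.dtype.type(ret / rcount)
```

```bash
python3 -c "
from plant import manip as m
print(m.finish_job())"
```

```text
the job is handed in; nothing more can be done
None
```

I handed the job in at about 96 s: I pressed the red, blue and green caps home with the pusher tip (no yellow pot was on the bench), all three pots stand in the tray, the pusher is back in the rest where it first lay against the stop, and the jar has not shifted.

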